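Wipe wax chips off a cold plate into its bin

ROBOT

A 7-joint arm with a two-finger parallel gripper is mounted at the origin on the work surface. World frame = base frame: x ahead of the robot, y to its left, z up, the work surface at z = 0. Lengths are in m, angles in rad, forces in N, time in s.
With the tool pointing down it reaches from about 0.425 to 0.875 m from the base axis. Payload 8.4 kg.
Tool frame: the origin (TCP) lies midway between the tips of the shut fingers; the grasp point (between the pads) lies 19 mm behind it (env.pinch_z is the z of the grasp point in the tool frame, in m); z points along the fingers, y is the line along which they close (so a half turn about z gives the same grasp; the last joint's range is limited). The gripper opens to 87 mm and grips with 3 to 60 N. Pads are 19 mm wide; open, the fingers measure 117 mm over their backs; the gripper's body (75 mm by 190 mm) begins 51 mm behind the grasp point.
Start: joints at [1.219, 0.333, 0.04, 1.465, -0.013, 1.343, -0.059], TCP at [0.163, -0.629, 0.2] pointing down, gripper open.
Joint ranges: [-2.58, 2.58], [-0.38, 2.09], [-1.3, 1.39], [0.25, 2.4], [-1.5, 4.64], [0.08, 2.09], [-2.65, 2.65]. Speed limits (rad/s): [2.22, 2.22, 2.79, 2.79, 3.14, 3.14, 3.14].

INTERFACE

Orientations are given as a rotation vector (axis times angle).
In Python, from rig import env gives the robot as it stands. The module is installed in compiled form; this text tells all that it offers.
- The arm moves only by the tool drive_tool, never from a script. Its argument "deltas" is a list that holds one entry, the list of rows, each a list of 6 numbers: the shift along the tool's x, y, z as a fraction of full scale, then the turn, a rotation vector about the tool's x, y, z as a fraction of full scale. In form: [[[dx, dy, dz, ax, ay, az], ...]]. A call has 1 to 8 rows; each row shifts and turns the commanded pose from where the row before left it, along the tool's axes as they then stand; what a row does not reach is not made up. Full scale, the value 1, is 30 mm for a shift and 180 degrees for a turn. A row lasts 1/10 s, in which the tool goes at most 50 mm and 8.59 degrees, less where a joint would pass 70% of its speed; a pose out of reach is approached as far as the arm can. A call with a number of a shift or a turn outside -1 to 1 is refused whole. A call with a gripper value outside its range is refused whole. "jaw" is the opening, from -1 (shut) to 1 (fully open), set as the call begins (left out, the last holds). The fingers move at their own pace and stop on an object; the grip force is fixed at half the most. Time passes only in rows, so rows that do not move let the fingers close. It gives the time, the measured TCP pose, the force, the opening and the grip force at its end, in the units of the state.
- env.read_state(): the state, without advancing time (a new reading comes with each control period).
- env.snapshot(name): name is "scene" or "top" or "wrist"; returns a dict with "color" (480x640x3 uint8, blue, green, red), "z_map" (480x640 float32, m along the optical axis (not along the pixel's ray), 0 where there is no reading), "fx", "fy", "cx", "cy" (pixels), "k1" (the pictures are not rectified: a ray, as slopes to the right and down, at radius r is drawn at 1 + k1 r^2 times it, then the intrinsics apply), "R" (3x3) and "t" (3): a world point X has camera coordinates R X + t; the wrist camera has in their place "mount" (4x4, takes a point from camera to tool coordinates, whose origin is the TCP and whose axes are the flange's). Camera axes: x right, y down, z forward; pixel columns grow to the right and rows downward; lengths in m; the calibration is good to about 2 mm. A picture is of the moment at which its call begins: read the wrist's pose just before it.
- env.sign_off(): hands the job in; it is judged then, once.
Trained networks look in a picture, given as the dict that the camera call returned (one of the last four; its "shot" number tells which), for a name from the list of things; names that differ only in an ending like _2 or _b are one class to them, and where a whole thing is asked for, a point or a joint stands for the part that bears it (a point fixed in the world has none). Each returns a list of dicts, best first, with "p" (0 to 1); they miss things now and then, are a little off and sometimes report something else, mostly with a low value. They report only what shows in the picture. A call takes as long as a camera call. They do not tell look-alikes from the thing itself.
- env.recognise(picture, label): "position" ([x, y, z] in m, in the coordinates of the camera as it stood for that picture, good to about 4 mm: the middle of the surface that is visible of it).
The state is a dict: "clock": time; "q": joint angles; "qvel": joint speeds; "joint_torque": joint torques, N m; "tcp_pos": TCP position; "tool_rot": TCP orientation; "contact_force": force on the tool from outside, world axes, zero at the start; "wrist_torque": the same for the moment, N m; "opening": finger opening in m; "grip_force": force on a finger pad.
Only numpy, scipy, OpenCV 4.12 (cv2) and the standard library are available. Lean on these libraries where they do the work, as an engineer would, in place of code of your own. Each camera call takes 0.05 s, during which the arm holds its last target. There are 200 camera calls.

TASK

Pick up the scraper block, use its steel tongue under the yellow lip to lever the blue cover of the chip bin up until it stands upright, then wipe all five wax chips along the plate and over its edge into the bin with the scraper. Keep the gripper's fingers off the cover and the chips and leave the bottles, jar and slide box where they are. Finish with the cover still wide open and the scraper standing upright again on the middle of its blue mat.

Things in the scene. Friction and masses are not known exactly. Their poses are not given: they have to be found in the camera images.
- station: wax cold plate with chip bin, fixed; white housing 182 (x) x 316 (y). Origin: bench height under the middle of the edge between plate and bin; +y points from plate to bin. Dark steel plate: x -85 to 85, y -200 to 0, top at z = 50, -y end open. Side fences (x = +-88, 6 thick) rise to z = 64. No wall between plate and bin
- drop_edge (a point): middle of the plate's edge towards the bin, on the plate's top. The open-topped bin lies beyond it: station y 0 to 110, x -85 to 85, inner floor at z = 5; its side and end walls rise to z = 64
- cover (a joint): blue hood over the bin, hinged at the bin's far end about the station's x; 0 = shut, grows to 2.0 rad as it swings up, away from the plate (1.57 upright). Stiff hinge, stays where left; 2 to 3 N at the lip lift it. Shut: top 182 wide at station z 94 to 98; front wall, outer face at y = -2, hangs to z = 58; yellow lip on the front
- cover_lip (a point): middle of the free edge of the cover's yellow lip, on its underside; moves with the cover. Lip 110 wide (x -55 to 55), 4 thick; shut, it juts 24 from the front wall over the plate (station y -26 to -2), underside at z = 94
- cover_corner (a point): inner corner where the lip's underside meets the cover's front wall, 24 from the lip's free edge; moves with the cover
- cover_hinge (a point): middle of the hinge axis, at y = 113, z = 66 of the station; fixed
- scraper: scraper block standing upright, 120 long (x), 26 wide (y), 64 high, 0.16 kg. Origin: centre of its underside. Steel shoe z 0 to 8, orange body 24 wide to z = 34, black grip 96 long, 24 wide, z 34 to 64. Flat steel tongue at its +x end, 26 wide, 4 thick (z 20 to 24), juts 51 to x = 111. Wipes with its long side faces
- mat: blue mat, 260 (x) x 100 (y) x 3, fixed; origin: centre of its underside. The scraper starts on it
- chip0: pale yellow hard wax chip, 36 x 26 x 12, 12 g, lying on the plate; origin: centre of its underside
- chip1: pale yellow hard wax chip, 36 x 26 x 12, 12 g, lying on the plate; origin: centre of its underside
- chip2: pale yellow hard wax chip, 36 x 26 x 12, 12 g, lying on the plate; origin: centre of its underside
- chip3: pale yellow hard wax chip, 36 x 26 x 12, 12 g, lying on the plate; origin: centre of its underside
- chip4: pale yellow hard wax chip, 36 x 26 x 12, 12 g, lying on the plate; origin: centre of its underside
- slide_box: bystander: closed slide box, green with grey lid, 78 x 102 x 34 high; origin: centre of its underside
- jar: bystander: glass jar with red cap, 56 across, 75 high; origin: centre of its underside
- reagent: bystander: amber bottle, blue cap, 60 across, 140 high; origin: centre of its underside
- buffer: bystander: white bottle, white cap, 60 across, 130 high; origin: centre of its underside
Mind the look-alikes: they are no part of the job. Several things look just like the scraper: the one meant starts nearest to the robot's base.

How it is judged:
By the outcome, as a careful person would: the job done as asked, in the order asked, and still so for the second after the job is handed in, with the robot touching nothing.
It also fails if it takes over 69 s, if anything falls off the work surface, if the arm or the gripper's body presses on something with over 40 N, if the wrist force passes 120 N, or if a joint passes its speed limit or range.

## Working session

There is one attempt and no reset: what is moved stays moved. The work goes in short steps, Python scripts to look and compute and a tool call to move; the robot and the scene stay as the last step left them, time stands still between calls to the robot, and variables do not carry over. Pictures are saved under pics/ and viewed, at most 10 in all, crops included, and the job is handed in when it is done.

Besides the shell and the picture viewer there is one more tool, called after "Emit:" by a JSON object that holds its "fn" and its "kwargs", one argument or row to a line. drive_tool: Moves the arm, as the interface text tells. Shift numbers are shares of 30 mm and turn numbers shares of 180 degrees, none past 1 either way. Its arguments: {"type":"object","properties":{"deltas":{"type":"array"},"jaw":{"type":"number"}},"required":["deltas"]}

```bash
mkdir -p pics
cat > h.py <<'E'
import numpy as np, cv2
from rig import env
from scipy.spatial.transform import Rotation as Ro
def pts(s, uv=None):
    """world points for all pixels (HxWx3), nan when none"""
    H,W=s['z_map'].shape
    u,v=np.meshgrid(np.arange(W),np.arange(H))
    K=np.array([[s['fx'],0,s['cx']],[0,s['fy'],s['cy']],[0,0,1]],float)
    n=cv2.undistortPoints(np.stack([u,v],-1).reshape(-1,1,2).astype(float),K,np.array([s['k1'],0,0,0.])).reshape(H,W,2)
    z=s['z_map'].astype(float).copy(); z[z==0]=np.nan
    return toworld(s,np.dstack([n[...,0]*z,n[...,1]*z,z]))
def toworld(s,P):
    P=np.asarray(P,float)
    if 'R' in s: return (P-np.array(s['t']))@np.array(s['R'])
    M=np.array(s['mount']); st=s['state']; R=Ro.from_rotvec(st['tool_rot']).as_matrix()
    return (P@M[:3,:3].T+M[:3,3])@R.T+np.array(st['tcp_pos'])
def shot(name):
    st=env.read_state(); s=env.snapshot(name); s['state']=st; return s
def save(s,f): cv2.imwrite('pics/'+f,s['color'])
E
python3 - <<'E'
from h import *
np.set_printoptions(precision=4,suppress=True)
st=env.read_state(); print(st['clock'],st['tcp_pos'],st['tool_rot'],st['opening'],env.pinch_z)
for n in ['scene','top']:
    s=shot(n); save(s,n+'0.png'); print(n, -np.array(s['R']).T@s['t'], s['fx'],s['k1'])
    for l in ['station','cover','cover_lip','scraper','mat','chip0','slide_box','jar','reagent','buffer']:
        print(l,[(np.round(toworld(s,d['position']),3).tolist(),round(d['p'],2)) for d in env.recognise(s,l)])
print(env.read_state()['clock'])
E
```

```text
0.0 [ 0.1624 -0.6288  0.1994] [-3.1149 -0.3959  0.0005] 0.08685109119860546 -0.0187
scene [ 1.4204 -0.2412  1.0099] 506.1583810819817 -0.0131086016566381
station [([0.559, 0.078, 0.053], 0.8)]
cover [([0.559, 0.148, 0.101], 0.96)]
cover_lip [([0.563, 0.143, 0.102], 0.75)]
scraper [([0.478, -0.329, 0.049], 0.97), ([0.45, -0.528, 0.034], 0.74), ([0.792, -0.191, 0.035], 0.55), ([0.556, -0.036, 0.061], 0.21)]
mat [([0.471, -0.361, 0.001], 0.8), ([0.559, 0.079, 0.055], 0.74)]
chip0 [([0.489, 0.045, 0.06], 0.67), ([0.438, -0.014, 0.06], 0.64), ([0.541, 0.022, 0.06], 0.59)]
slide_box [([0.694, 0.085, 0.039], 0.69)]
jar [([0.698, -0.051, 0.055], 0.76), ([0.59, 0.352, 0.077], 0.18)]
reagent [([0.587, 0.349, 0.078], 0.56), ([0.557, 0.077, 0.056], 0.53), ([0.556, -0.043, 0.062], 0.43)]
buffer [([0.674, -0.305, 0.081], 0.58)]
top [ 0.4436 -0.0745  1.1113] 435.78150832540774 -0.00533520088416834
station [([0.521, 0.082, 0.063], 0.63)]
cover [([0.536, 0.15, 0.096], 0.87)]
cover_lip [([0.537, 0.154, 0.095], 0.56)]
scraper [([0.778, -0.189, 0.04], 0.94), ([0.455, -0.328, 0.04], 0.86), ([0.436, -0.527, 0.038], 0.77)]
mat [([0.46, -0.347, 0.004], 0.89)]
chip0 [([0.534, 0.024, 0.061], 0.69), ([0.493, -0.023, 0.057], 0.59), ([0.551, -0.039, 0.057], 0.5), ([0.479, 0.044, 0.058], 0.49), ([0.536, 0.148, 0.098], 0.17)]
slide_box [([0.678, 0.089, 0.029], 0.63), ([0.459, -0.348, 0.002], 0.4), ([0.441, -0.004, 0.055], 0.32)]
jar [([0.677, -0.041, 0.067], 0.93)]
reagent [([0.565, 0.348, 0.09], 0.7), ([0.461, -0.346, 0.002], 0.2)]
buffer [([0.639, -0.298, 0.087], 0.76)]
1.1
```

View pics/top0.png

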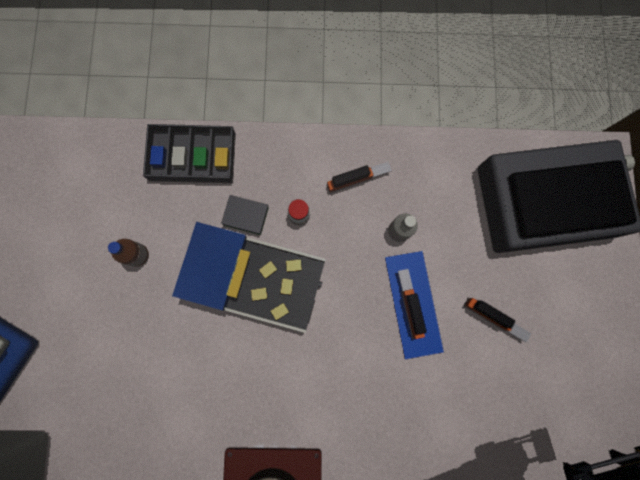

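View pics/scene0.png

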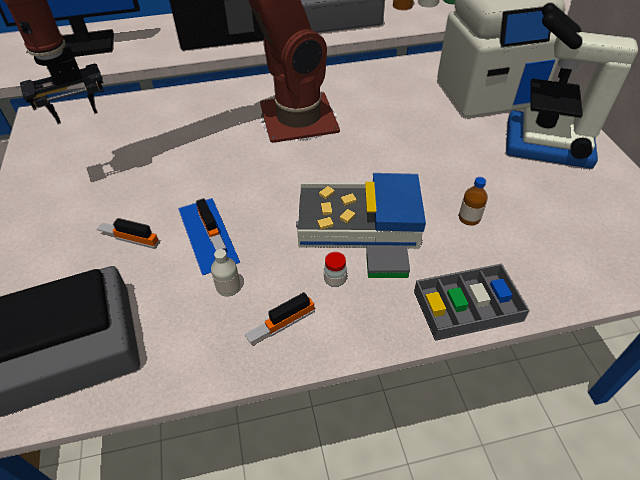

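Top view: station centred ~(250,275), its bin end to the left (+y), scraper meant on the mat at (413,305) with tongue up (+x); look-alikes at (355,178) and (497,318). Scene view agrees. Now fit geometry from depth.

Run:
```python
from h import *
np.set_printoptions(precision=4,suppress=True)
for n in ['top','scene']:
    s=shot(n); P=pts(s); hsv=cv2.cvtColor(s['color'],cv2.COLOR_BGR2HSV); H,S,V=[hsv[...,i].astype(int) for i in range(3)]
    x,y,z=[P[...,i] for i in range(3)]
    near=(abs(x-.53)<.2)&(abs(y-.08)<.25)
    def rect(m,name):
        m=cv2.morphologyEx(m.astype(np.uint8),cv2.MORPH_OPEN,np.ones((3,3)))>0
        k,lab,stt,_=cv2.connectedComponentsWithStats(m.astype(np.uint8))
        if k<2: print(name,'none');return
        m=lab==1+np.argmax(stt[1:,4])
        q=P[m]; r=cv2.minAreaRect((q[:,:2]*1000).astype(np.float32))
        print(n,name,m.sum(),'c',np.round(r[0],1),'sz',np.round(r[1],1),'ang',round(r[2],2),'z',np.round(np.nanpercentile(q[:,2],[5,50,95]),4))
    blue=(H>100)&(H<130)&(S>120)
    rect(blue&near&(z>.085),'cover')
    rect((H>18)&(H<32)&(S>150)&near&(z>.08),'lip')
    rect((z>.045)&(z<.055)&(S<60)&near&(V<110),'plate')
    m2=(abs(x-.46)<.2)&(abs(y+.34)<.1)
    rect(blue&m2&(z<.02),'mat')
    rect(m2&(z>.055)&(z<.075)&(V<70)&(y<-.3)&(x<.56)&(y>-.4),'grip')
    rect(m2&(z>.015)&(z<.035)&(S<60)&(V>100)&(y<-.29)&(y>-.4),'tongue')
    rect(m2&(H<18)&(S>150)&(z>.02),'orange')
    ch=(H>15)&(H<35)&(S>50)&(S<190)&(V>150)&near&(z>.052)&(z<.075)
    k,lab,stt,_=cv2.connectedComponentsWithStats(ch.astype(np.uint8))
    for i in range(1,k):
        if stt[i,4]>15: q=P[lab==i]; r=cv2.minAreaRect((q[:,:2]*1000).astype(np.float32)); print(' chip',np.round(r[0]),np.round(r[1]),round(np.median(q[:,2]),4))
    tab=(z>-.03)&(z<.03)&(S<40)&(V>120)&(x>.2)&(x<.9); print('table z',np.nanmedian(z[tab]))
```

```text
top cover 3843 c [540.3 157. ] sz [121.4 179.8] ang 75.54 z [0.0939 0.0973 0.1006]
top lip 425 c [522.3  87.7] sz [ 21.9 108.9] ang 76.39 z [0.0962 0.0992 0.1023]
top plate 3496 c [501.7   4.7] sz [199.8 170.5] ang 75.8 z [0.0455 0.0478 0.0509]
top mat 2819 c [ 461.9 -342.2] sz [257.1  98.5] ang 10.96 z [-0.0031  0.0003  0.0038]
top grip 397 c [ 438.1 -334.5] sz [92.8 23.8] ang 12.68 z [0.0597 0.0641 0.0672]
top tongue 203 c [ 521.1 -315.9] sz [50.3 26.3] ang 12.62 z [0.0211 0.0242 0.0272]
top orange 37 c [ 489.6 -321.9] sz [ 9.9 19.4] ang 1.62 z [0.0277 0.0338 0.037 ]
 chip [549. -36.] [22. 29.] 0.0595
 chip [537.  25.] [21. 31.] 0.0597
 chip [497. -21.] [21. 31.] 0.0596
 chip [478.  44.] [21. 31.] 0.0599
 chip [437.  -7.] [21. 31.] 0.0597
table z -0.0023690472307934347
scene cover 2418 c [542.7 156.2] sz [122.6 188.2] ang 75.84 z [0.0948 0.0997 0.103 ]
scene lip 278 c [525.   86.8] sz [ 24.1 112.6] ang 75.46 z [0.0986 0.1017 0.1046]
scene plate 1237 c [506.2  41.2] sz [117.4 163.5] ang 79.18 z [0.0473 0.0504 0.0533]
scene mat 1224 c [ 468.8 -367.4] sz [262.9  52.2] ang 10.93 z [-0.0007  0.003   0.0064]
scene grip 249 c [ 442.  -337.9] sz [98.5 23.2] ang 12.96 z [0.0597 0.0666 0.07  ]
scene tongue 141 c [ 524. -318.] sz [50.3 25.9] ang 14.36 z [0.0242 0.0272 0.0305]
scene orange 60 c [ 491.7 -326.2] sz [21.8 23.4] ang 12.02 z [0.0283 0.035  0.0401]
 chip [439. -10.] [26. 39.] 0.062
 chip [479.  42.] [29. 35.] 0.0624
 chip [498. -24.] [25. 37.] 0.0622
 chip [538.  24.] [25. 37.] 0.0625
 chip [549. -40.] [28. 35.] 0.0618
table z 0.00021118254503655275
```

Emit:
{"fn": "drive_tool", "kwargs": {
  "deltas": [
    [[0.87, -0.53, 0, 0, 0, 0.01], [0.88, -0.54, 0, 0, 0, 0], [0.88, -0.54, 0, 0, 0, 0], [0.88, -0.54, 0, 0, 0, 0], [0.88, -0.54, 0, 0, 0, 0], [0.88, -0.54, 0, 0, 0, 0], [0.88, -0.54, 0, 0, 0, 0]]
  ],
  "jaw": 1
}}

```text
clock: 1.9
tcp_pos: [0.3179, -0.4768, 0.2005]
tool_rot: [3.122, 0.347, 0.0]
contact_force: [-0.0, -1.0, -0.2]
opening: 0.0871
grip_force: 0.0
```

Emit:
{"fn": "drive_tool", "kwargs": {
  "deltas": [
    [[0.87, -0.53, 0, 0, 0, 0], [0.88, -0.53, 0, 0, 0, 0], [0.88, -0.53, 0, 0, 0, 0], [0.88, -0.53, 0, 0, 0, 0], [0.88, -0.53, 0, 0, 0, 0], [0.88, -0.53, 0, 0, 0, 0], [0.88, -0.53, 0, 0, 0, 0], [0, 0, 0, 0, 0, 0]]
  ]
}}

```text
clock: 2.7
tcp_pos: [0.4761, -0.3243, 0.2005]
tool_rot: [-3.12, -0.357, -0.003]
contact_force: [-0.2, 0.5, -0.5]
opening: 0.087
grip_force: 0.0
```

Run:
```python
from h import *
np.set_printoptions(precision=4,suppress=True)
s=shot('wrist'); save(s,'w1.png'); st=s['state']; print(st['clock'],st['tcp_pos'],st['tool_rot'],st['contact_force'])
P=pts(s); hsv=cv2.cvtColor(s['color'],cv2.COLOR_BGR2HSV); H,S,V=[hsv[...,i].astype(int) for i in range(3)]
x,y,z=[P[...,i] for i in range(3)]
m2=(abs(x-.46)<.2)&(abs(y+.34)<.09)
def rect(m,name):
    m=cv2.morphologyEx(m.astype(np.uint8),cv2.MORPH_OPEN,np.ones((3,3)))
    k,lab,stt,_=cv2.connectedComponentsWithStats(m)
    if k<2: print(name,'none');return
    q=P[lab==1+np.argmax(stt[1:,4])]; r=cv2.minAreaRect((q[:,:2]*1000).astype(np.float32))
    print(name,len(q),'c',np.round(r[0],1),'sz',np.round(r[1],1),'ang',round(r[2],2),'z',np.round(np.nanpercentile(q[:,2],[5,50,95]),4))
rect((H>100)&(H<130)&(S>120)&(z<.02),'mat')
rect(m2&(z>.055)&(z<.08)&(V<70),'grip')
rect(m2&(z>.015)&(z<.038)&(S<60)&(V>100),'tongue')
```

```text
2.7 [ 0.4761 -0.3243  0.2005] [-3.1197 -0.3572 -0.0028] [-0.1643  0.5164 -0.4559]
mat 16690 c [ 476.4 -340.8] sz [231.3  99.7] ang 10.89 z [0.0023 0.0036 0.0049]
grip 2774 c [ 439.2 -336.4] sz [95.8 23.5] ang 12.83 z [0.0655 0.0674 0.0686]
tongue 1559 c [ 521.3 -317.3] sz [50.4 25.9] ang 12.83 z [0.0265 0.0277 0.0292]
```

View pics/w1.png

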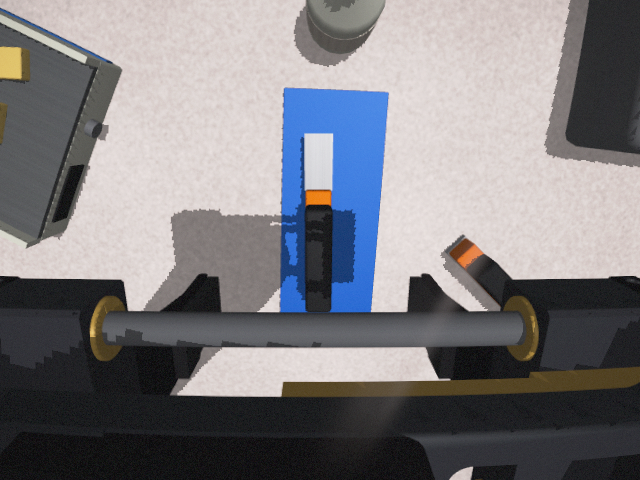

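Wrist view: the scraper's grip (318,258) lies between the open fingers with the tongue forward at (318,160). Fit matches; grasp 33 mm towards the tongue.

Emit:
{"fn": "drive_tool", "kwargs": {
  "deltas": [
    [[-0.19, 0.12, 0.6, 0, 0, 0], [0, 0, 0.9, 0, 0, 0], [0, 0, 0.9, 0, 0, 0], [0, 0, 0.9, 0, 0, 0], [0, 0, 0.9, 0, 0, 0], [0, 0, 0.9, 0, 0, 0], [0, 0, 0.43, 0, 0, 0], [0, 0, 0, 0, 0, 0]]
  ]
}}

```text
clock: 3.55
tcp_pos: [0.4662, -0.3335, 0.0329]
tool_rot: [-3.121, -0.345, 0.004]
contact_force: [-0.6, -0.2, -0.1]
opening: 0.0873
grip_force: 0.0
```

Emit:
{"fn": "drive_tool", "kwargs": {
  "deltas": [
    [[0, 0, 0, 0, 0, 0], [0, 0, 0, 0, 0, 0], [0, 0, 0, 0, 0, 0], [0, 0, 0, 0, 0, 0], [0, 0, 0, 0, 0, 0], [0, 0, 0, 0, 0, 0], [0, 0, 0, 0, 0, 0]]
  ],
  "jaw": -1
}}

```text
clock: 4.25
tcp_pos: [0.4679, -0.3334, 0.0345]
tool_rot: [-3.122, -0.347, -0.0]
contact_force: [-1.0, -0.6, -0.1]
opening: 0.039
grip_force: 0.0
```

Emit:
{"fn": "drive_tool", "kwargs": {
  "deltas": [
    [[0.14, -0.11, 0, 0, 0, 0], [0, 0, 0, 0, 0, 0], [0, 0, 0, 0, 0, 0], [0, 0, 0, 0, 0, 0], [0, 0, 0, 0, 0, 0]]
  ]
}}

```text
clock: 4.75
tcp_pos: [0.4713, -0.3292, 0.0344]
tool_rot: [-3.122, -0.347, -0.0]
contact_force: [0.9, 0.8, 0.6]
opening: 0.0239
grip_force: 30.0
```

Emit:
{"fn": "drive_tool", "kwargs": {
  "deltas": [
    [[0, 0, -0.5, 0, 0, 0], [0, 0, -0.9, 0, 0, 0], [0, 0, -0.9, 0, 0, 0], [0, 0, -0.6, 0, 0, -0.02], [0, 0, -0.4, 0, 0, -0.04], [0, 0, 0, 0, 0, -0.045], [0, 0, 0, 0, 0, -0.045], [0, 0, 0, 0, 0, -0.045]]
  ]
}}

```text
clock: 5.55
tcp_pos: [0.471, -0.3296, 0.1345]
tool_rot: [2.868, 1.28, -0.0]
contact_force: [-0.3, -0.7, -2.2]
opening: 0.0236
grip_force: 30.0
```

Emit:
{"fn": "drive_tool", "kwargs": {
  "deltas": [
    [[0, 0, 0, 0, 0, -0.045], [0, 0, 0, 0, 0, -0.045], [0, 0, 0, 0, 0, -0.045], [0, 0, 0, 0, 0, -0.02], [0.5, -0.1, 0, 0, 0, 0], [0.9, -0.16, 0, 0, 0, 0], [0.95, -0.16, 0, 0, 0, 0], [0.95, -0.16, 0, 0, 0, 0]]
  ]
}}

```text
clock: 6.35
tcp_pos: [0.4786, -0.227, 0.134]
tool_rot: [-2.483, -1.925, 0.0]
contact_force: [0.1, -0.3, -1.3]
opening: 0.0236
grip_force: 30.0
```

Emit:
{"fn": "drive_tool", "kwargs": {
  "deltas": [
    [[0.95, -0.16, 0, 0, 0, 0], [0.95, -0.16, 0, 0, 0, 0], [0.95, -0.16, 0, 0, 0, 0], [0.95, -0.16, 0, 0, 0, 0], [0.95, -0.16, 0, 0, 0, 0], [0.9, -0.16, 0, 0, 0, 0], [0.8, -0.16, 0, 0, 0, 0], [0.4, 0, 0, 0, 0, 0]]
  ]
}}

```text
clock: 7.15
tcp_pos: [0.4966, -0.0185, 0.1341]
tool_rot: [2.479, 1.929, 0.0]
contact_force: [0.1, 0.6, -2.4]
opening: 0.0236
grip_force: 30.0
```

Emit:
{"fn": "drive_tool", "kwargs": {
  "deltas": [
    [[0, 0, 0, 0, 0, 0], [0, 0, 0, 0, 0, 0]]
  ]
}}

```text
clock: 7.35
tcp_pos: [0.497, -0.0226, 0.1336]
tool_rot: [2.482, 1.926, -0.001]
contact_force: [0.0, -0.2, -2.3]
opening: 0.0235
grip_force: 30.0
```

```bash
cat >> h.py <<'E'
O=np.array([.5275,.101]); TH=np.radians(-14.2)
ex=np.array([np.cos(TH),np.sin(TH)]); ey=np.array([-np.sin(TH),np.cos(TH)])
def stat(p): p=np.asarray(p)*1.; d=p[...,:2]-O; return np.stack([d@ex,d@ey,p[...,2]],-1)*1000
def go(x,y,z,yaw):
    "TCP target in station mm (grasp), yaw deg world; prints tool-axis deltas in mm"
    st=env.read_state(); R=Ro.from_rotvec(st['tool_rot']).as_matrix(); t=np.array(st['tcp_pos'])
    w=np.append(O+(x*ex+y*ey)/1000,z/1000)
    c=np.radians(yaw); Rt=np.array([[np.cos(c),np.sin(c),0],[np.sin(c),-np.cos(c),0],[0,0,-1]])
    print('t',st['clock'],'now',np.round(stat(t),1),'yaw',round(np.degrees(np.arctan2(R[1,0],R[0,0])),2),
     'shift/30 (after turn)',np.round(Rt.T@(w-t)*1000/30,3),'turn/180',np.round(Ro.from_matrix(R.T@Rt).as_rotvec()/np.pi,4),'F',np.round(st['contact_force'],1),'open',round(st['opening'],4))
E
python3 - <<'E'
from h import *
s=shot('wrist'); save(s,'w2.png')
go(0,-123,97.5,75.8)
P=stat(pts(s)); hsv=cv2.cvtColor(s['color'],cv2.COLOR_BGR2HSV); H,S,V=[hsv[...,i].astype(int) for i in range(3)]
m=(H>18)&(H<32)&(S>150)&(P[...,2]>80)
q=P[m]; print('lip',len(q),np.round(np.nanpercentile(q,[2,50,98],axis=0),1))
E
```

```text
t 7.4 now [   0.8 -127.8  133.5] yaw 75.57 shift/30 (after turn) [ 0.16  -0.027  1.199] turn/180 [-0.      0.0002 -0.0013] F [-0.2  0.6 -2.5] open 0.0237
lip 10995 [[ -53.  -104.2  100.5]
 [  -0.5  -15.5  102.2]
 [  51.3   -2.3  255.9]]
```

View pics/w2.png

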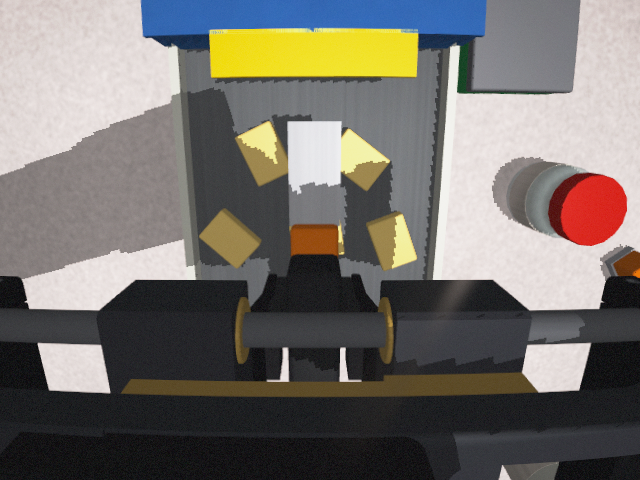

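Wrist view: tongue (314,150) centred before the yellow lip (312,53), chips to both sides below. Lower, then insert.

Emit:
{"fn": "drive_tool", "kwargs": {
  "deltas": [
    [[0.1, -0.03, 0.3, 0, 0, -0.0013], [0, 0, 0.5, 0, 0, 0], [0, 0, 0.4, 0, 0, 0], [0, 0, 0, 0, 0, 0], [0, 0, 0, 0, 0, 0]]
  ]
}}

```text
clock: 7.9
tcp_pos: [0.4968, -0.0188, 0.0972]
tool_rot: [-2.477, -1.931, 0.001]
contact_force: [0.1, -0.0, -1.2]
opening: 0.0237
grip_force: 30.0
```

Run:
```python
from h import *
go(0,-91,97.5,75.8)
```

```text
t 7.9 now [  -0.4 -123.6   97.2] yaw 75.89 shift/30 (after turn) [ 1.088  0.014 -0.01 ] turn/180 [-0.0003 -0.      0.0005] F [ 0.1 -0.  -1.2] open 0.0237
```

Emit:
{"fn": "drive_tool", "kwargs": {
  "deltas": [
    [[0.4, 0, 0, 0, 0, 0], [0.5, 0, 0, 0, 0, 0], [0.18, 0, 0, 0, 0, 0], [0, 0, -0.13, 0, 0, 0], [0.14, 0, -0.41, 0, 0, 0], [0.14, 0, -0.41, 0, 0, 0], [0.21, 0, -0.37, 0, 0, 0], [0.21, 0, -0.37, 0, 0, 0]]
  ]
}}

```text
clock: 8.7
tcp_pos: [0.5102, 0.0334, 0.1496]
tool_rot: [2.477, 1.931, 0.001]
contact_force: [0.6, -0.5, -4.1]
opening: 0.024
grip_force: 30.0
```

Run:
```python
from h import *
s=shot('scene'); go(0,7.8-78,148.3,75.8)
cv2.imwrite('pics/s2.png',cv2.resize(s['color'][130:300,250:480],None,fx=3,fy=3))
```

```text
t 8.75 now [  0.5 -67.9 151.4] yaw 75.97 shift/30 (after turn) [-0.075 -0.017  0.102] turn/180 [ 0.001  -0.0004  0.0009] F [ 0.2  0.5 -0.6] open 0.0237
```

View pics/s2.png

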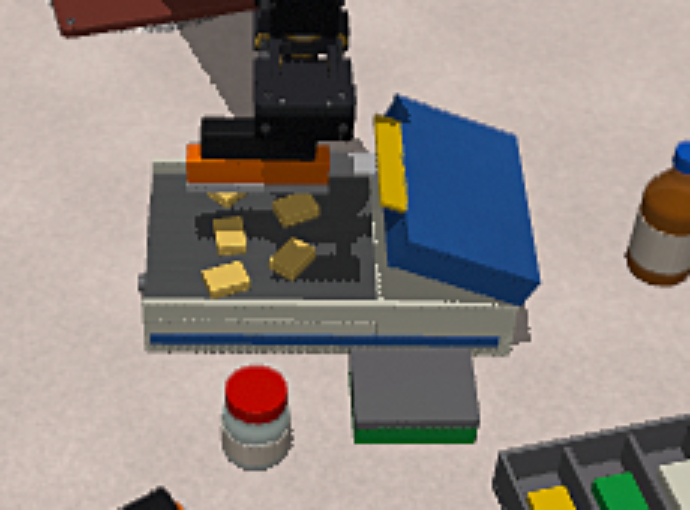

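The crop shows the cover raised ~0.4 rad with the tongue (360,160) under the lip and the scraper still level. Continue the arc.

Emit:
{"fn": "drive_tool", "kwargs": {
  "deltas": [
    [[0.28, 0, -0.32, 0, 0, 0], [0.28, 0, -0.32, 0, 0, 0], [0.34, 0, -0.26, 0, 0, 0], [0.34, 0, -0.26, 0, 0, 0], [0.39, 0, -0.19, 0, 0, 0], [0.39, 0, -0.19, 0, 0, 0], [0.41, 0, -0.11, 0, 0, 0], [0.41, 0, -0.11, 0, 0, 0]]
  ]
}}

```text
clock: 9.55
tcp_pos: [0.5309, 0.1171, 0.2012]
tool_rot: [-2.477, -1.932, -0.0]
contact_force: [-0.3, -1.0, -3.4]
opening: 0.0238
grip_force: 30.0
```

Emit:
{"fn": "drive_tool", "kwargs": {
  "deltas": [
    [[0.43, 0, -0.02, 0, 0, 0], [0.43, 0, -0.02, 0, 0, 0], [0.42, 0, 0.06, 0, 0, 0], [0.42, 0, 0.06, 0, 0, 0], [0.4, 0, 0.1, 0, 0, 0], [0, 0, 0, 0, 0, 0]]
  ]
}}

```text
clock: 10.15
tcp_pos: [0.5456, 0.1794, 0.1949]
tool_rot: [-2.473, -1.935, 0.0]
contact_force: [0.0, -0.3, -2.2]
opening: 0.0233
grip_force: 30.0
```

Run:
```python
from h import *
s=shot('scene'); go(0,157-78,194.8,75.8)
cv2.imwrite('pics/s3.png',cv2.resize(s['color'][100:300,250:480],None,fx=3,fy=3))
P=stat(pts(s)); hsv=cv2.cvtColor(s['color'],cv2.COLOR_BGR2HSV); H,S,V=[hsv[...,i].astype(int) for i in range(3)]
m=(H>100)&(H<130)&(S>120)&(P[...,2]>100)&(abs(P[...,0])<100)&(P[...,1]>60)&(P[...,1]<220)
q=P[m]; print(len(q),np.round(np.nanpercentile(q,[2,50,98],axis=0),1))
m=(H>18)&(H<32)&(S>150)&(P[...,2]>130)&(abs(P[...,0])<70); q=P[m]; print('lip',len(q),np.round(np.nanpercentile(q,[2,50,98],axis=0),1))
```

```text
t 10.2 now [ -1.4  79.5 195.1] yaw 76.03 shift/30 (after turn) [-0.016  0.045  0.011] turn/180 [-0.0004 -0.0002  0.0013] F [-0.3  0.3 -2.5] open 0.0237
864 [[-68.1  76.7 104.6]
 [ 70.6 136.8 176.8]
 [ 93.8 157.6 382.5]]
lip 212 [[-49.9  44.4 177.7]
 [  9.6 159.3 196.5]
 [ 54.6 164.2 323.8]]
```

View pics/s3.png

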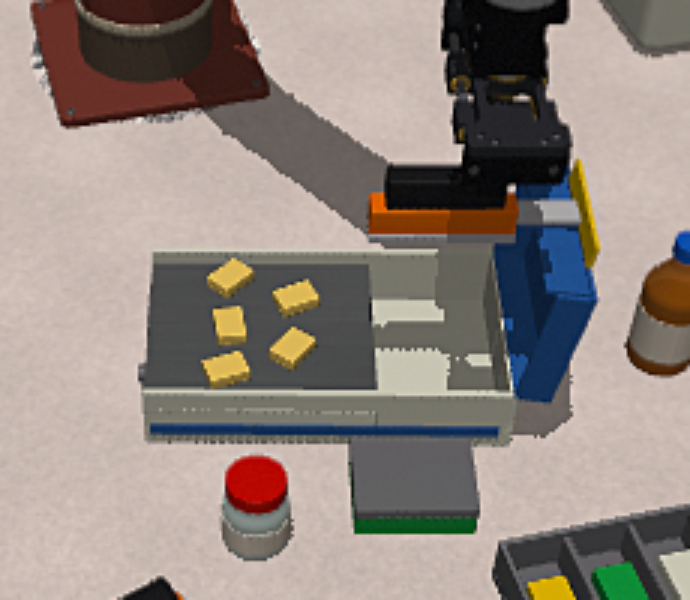

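Crop: cover stands past upright (blue at (545,310), lip (585,215)), scraper level. Retract and turn for wiping.

Emit:
{"fn": "drive_tool", "kwargs": {
  "deltas": [
    [[-0.5, 0, 0, 0, 0, 0], [-0.9, 0, 0, 0, 0, 0], [-0.9, 0, 0, 0, 0, 0], [-0.9, 0, 0, 0, 0, 0], [-0.9, 0, 0, 0, 0, 0], [-0.9, 0, 0, 0, 0, 0], [-0.9, 0, 0, 0, 0, 0], [-0.9, 0, 0, 0, 0, 0]]
  ]
}}

```text
clock: 11.0
tcp_pos: [0.496, -0.0223, 0.1959]
tool_rot: [2.477, 1.931, 0.001]
contact_force: [0.2, -1.1, -2.0]
opening: 0.0236
grip_force: 30.0
```

Emit:
{"fn": "drive_tool", "kwargs": {
  "deltas": [
    [[-0.9, 0, 0, 0, 0, 0.02], [-0.5, 0, 0, 0, 0, 0.04], [0, 0, 0, 0, 0, 0.045], [0, 0, 0, 0, 0, 0.045], [0, 0, 0, 0, 0, 0.045], [0, 0, 0, 0, 0, 0.045], [0, 0, 0, 0, 0, 0.045], [0, 0, 0, 0, 0, 0.045]]
  ]
}}

```text
clock: 11.8
tcp_pos: [0.4852, -0.0617, 0.1958]
tool_rot: [3.11, 0.441, 0.001]
contact_force: [-0.1, 0.4, -2.9]
opening: 0.0235
grip_force: 30.0
```

Emit:
{"fn": "drive_tool", "kwargs": {
  "deltas": [
    [[0, 0, 0, 0, 0, 0.045], [0, 0, 0, 0, 0, 0.045], [0, 0, 0, 0, 0, 0.045], [0, 0, 0, 0, 0, 0.035], [0, 0, 0, 0, 0, 0.02], [0, 0, 0, 0, 0, 0], [0, 0, 0, 0, 0, 0]]
  ]
}}

```text
clock: 12.5
tcp_pos: [0.4852, -0.0616, 0.1957]
tool_rot: [3.105, -0.48, 0.001]
contact_force: [-0.1, 0.1, -1.8]
opening: 0.0235
grip_force: 30.0
```

Run:
```python
from h import *
s=shot('top'); save(s,'t3.png'); go(12,-171,83,-14.2)
P=stat(pts(s)); hsv=cv2.cvtColor(s['color'],cv2.COLOR_BGR2HSV); H,S,V=[hsv[...,i].astype(int) for i in range(3)]
ch=(H>15)&(H<35)&(S>50)&(S<190)&(V>150)&(abs(P[...,0])<90)&(P[...,1]>-210)&(P[...,1]<0)&(P[...,2]>52)&(P[...,2]<75)
k,lab,stt,_=cv2.connectedComponentsWithStats(ch.astype(np.uint8))
for i in range(1,k):
    if stt[i,4]>15: q=P[lab==i]; print('chip',np.round(np.percentile(q,[2,50,98],axis=0)).tolist())
m=(H>100)&(H<130)&(S>120)&(abs(P[...,0])<100)&(P[...,1]>60)&(P[...,1]<220); q=P[m]; print('cover',np.round(np.nanpercentile(q,[2,50,98],axis=0),1))
s=shot('wrist'); P=pts(s); hsv=cv2.cvtColor(s['color'],cv2.COLOR_BGR2HSV); H,S,V=[hsv[...,i].astype(int) for i in range(3)]
st=s['state']; R=Ro.from_rotvec(st['tool_rot']).as_matrix(); T=(P-st['tcp_pos'])@R*1000
m=(T[...,0]>29)&(T[...,0]<90)&(abs(T[...,1])<20)&(T[...,2]>-30)&(T[...,2]<40)&(S<60)&(V>90)
q=T[m]; print('tongue in tool',len(q),np.round(np.percentile(q,[2,50,98],axis=0),1)); A=np.c_[q[:,:2],np.ones(len(q))]; print('slope',np.linalg.lstsq(A,q[:,2],rcond=None)[0])
```

```text
t 12.55 now [  -1.1 -167.9  195.7] yaw -17.59 shift/30 (after turn) [0.437 0.103 3.757] turn/180 [ 0.     -0.0001 -0.0188] F [-0.2  1.2 -2.1] open 0.0235
cover [[-84.5 116.9  58. ]
 [ -3.4 134.4 174.7]
 [ 82.1 158.4 180.4]]
tongue in tool 5056 [[ 30.1 -11.8   5. ]
 [ 54.    0.7   6.4]
 [ 76.1  13.2   7.8]]
slope [-6.36621132e-03 -1.18084910e-02  6.75648052e+00]
```

Emit:
{"fn": "drive_tool", "kwargs": {
  "deltas": [
    [[0, 0, 0.3, 0, 0, -0.0188], [0.44, 0.1, 0.7, 0, 0, 0], [0, 0, 0.8, 0, 0, 0], [0, 0, 0.8, 0, 0, 0], [0, 0, 0.6, 0, 0, 0], [0, 0, 0.3, 0, 0, 0], [0, 0, 0, 0, 0, 0], [0, 0, 0, 0, 0, 0]]
  ]
}}

```text
clock: 13.4
tcp_pos: [0.4978, -0.0675, 0.0913]
tool_rot: [-3.117, 0.39, -0.001]
contact_force: [0.0, -0.3, -2.1]
opening: 0.0237
grip_force: 30.0
```

Run:
```python
from h import *
go(12,-171,83,-14.2)
s=shot('scene'); cv2.imwrite('pics/s4.png',cv2.resize(s['color'][130:300,250:480],None,fx=3,fy=3))
```

```text
t 13.4 now [  12.6 -170.6   91.3] yaw -14.28 shift/30 (after turn) [-0.019  0.012  0.278] turn/180 [-0.0001 -0.0003 -0.0004] F [ 0.  -0.3 -2.1] open 0.0237
```

View pics/s4.png

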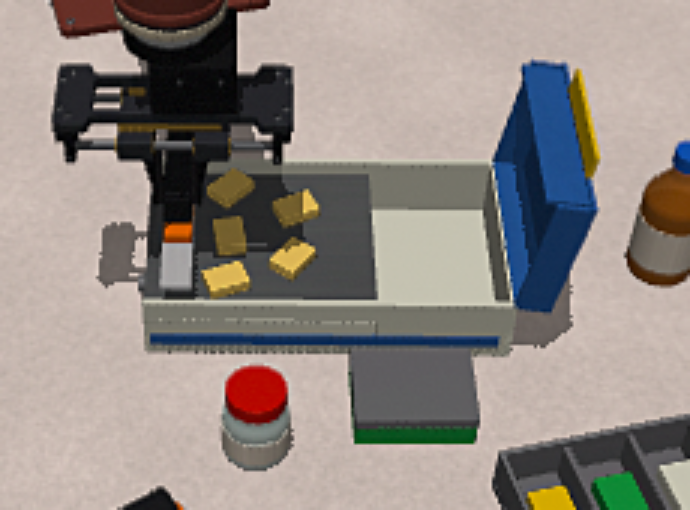

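Crop: the scraper stands over the plate's open end at (178,260), all chips ahead of it, cover open. Lower 8 mm and wipe the first lane.

Emit:
{"fn": "drive_tool", "kwargs": {
  "deltas": [
    [[-0.02, 0, 0.14, 0, 0, 0], [0, 0, 0.13, 0, 0, 0], [0, 0, 0, 0, 0, 0], [0, -0.2, 0, 0, 0, 0], [0, -0.4, 0, 0, 0, 0], [0, -0.5, 0, 0, 0, 0], [0, -0.5, 0, 0, 0, 0], [0, -0.5, 0, 0, 0, 0]]
  ]
}}

```text
clock: 14.25
tcp_pos: [0.5127, -0.0045, 0.0827]
tool_rot: [-3.117, 0.39, -0.001]
contact_force: [-0.2, 0.4, -2.3]
opening: 0.0237
grip_force: 30.0
```

Emit:
{"fn": "drive_tool", "kwargs": {
  "deltas": [
    [[0, -0.5, 0, 0, 0, 0], [0, -0.5, 0, 0, 0, 0], [0, -0.5, 0, 0, 0, 0], [0, -0.5, 0, 0, 0, 0], [0, -0.5, 0, 0, 0, 0], [0, -0.5, 0, 0, 0, 0], [0, -0.4, 0, 0, 0, 0], [0, 0, 0, 0, 0, 0]]
  ]
}}

```text
clock: 15.05
tcp_pos: [0.5376, 0.0954, 0.0826]
tool_rot: [-3.116, 0.386, -0.0]
contact_force: [-0.3, 0.4, -1.3]
opening: 0.0233
grip_force: 30.0
```

Run:
```python
from h import *
go(12,-6,83,-14.2)
s=shot('scene'); cv2.imwrite('pics/s5.png',cv2.resize(s['color'][130:300,250:480],None,fx=3,fy=3))
```

```text
t 15.05 now [11.2 -3.  82.6] yaw -14.12 shift/30 (after turn) [ 0.028  0.1   -0.012] turn/180 [-0.0005  0.      0.0004] F [-0.3  0.4 -1.3] open 0.0233
```

View pics/s5.png

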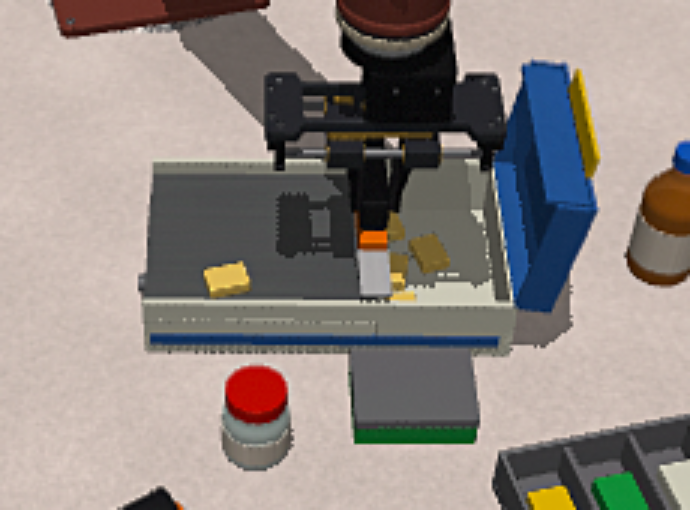

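Four chips are in the bin; one remains at (227,279). Back up, shift across, second lane.

Emit:
{"fn": "drive_tool", "kwargs": {
  "deltas": [
    [[0, 0.1, -0.5, 0, 0, 0], [0, 0.1, -0.7, 0, 0, 0], [0.2, 0.8, 0, 0, 0, 0], [0.3, 0.9, 0, 0, 0, 0], [0.3, 0.9, 0, 0, 0, 0], [0.3, 0.9, 0, 0, 0, 0], [0.3, 0.9, 0, 0, 0, 0], [0.03, 0.9, 0, 0, 0, 0]]
  ]
}}

```text
clock: 15.9
tcp_pos: [0.5386, -0.0806, 0.1198]
tool_rot: [3.117, -0.394, 0.002]
contact_force: [-0.5, -0.6, -1.0]
opening: 0.0234
grip_force: 30.0
```

Emit:
{"fn": "drive_tool", "kwargs": {
  "deltas": [
    [[0, 0.1, 0, 0, 0, 0], [0, 0, 0.2, 0, 0, 0], [0, 0, 0.2, 0, 0, 0], [0, 0, 0, 0, 0, 0], [0, 0, 0, 0, 0, 0]]
  ]
}}

```text
clock: 16.4
tcp_pos: [0.5375, -0.0799, 0.1063]
tool_rot: [-3.117, 0.389, 0.001]
contact_force: [-0.2, 0.5, -1.5]
opening: 0.0234
grip_force: 30.0
```

Run:
```python
from h import *
go(54,-171,83,-14.2)
```

```text
t 16.4 now [  54.  -172.9  106.3] yaw -14.21 shift/30 (after turn) [-0.001 -0.063  0.776] turn/180 [-0.0001  0.0002 -0.0001] F [-0.2  0.5 -1.5] open 0.0234
```

Emit:
{"fn": "drive_tool", "kwargs": {
  "deltas": [
    [[0, 0, 0.4, 0, 0, 0], [0, 0, 0.37, 0, 0, 0], [0, 0, 0, 0, 0, 0], [0, -0.2, 0, 0, 0, 0], [0, -0.4, 0, 0, 0, 0], [0, -0.5, 0, 0, 0, 0], [0, -0.5, 0, 0, 0, 0], [0, -0.5, 0, 0, 0, 0]]
  ]
}}

```text
clock: 17.2
tcp_pos: [0.5534, -0.0179, 0.0835]
tool_rot: [-3.117, 0.39, -0.0]
contact_force: [-0.2, -0.9, -1.4]
opening: 0.0234
grip_force: 30.0
```

Emit:
{"fn": "drive_tool", "kwargs": {
  "deltas": [
    [[0, -0.5, 0, 0, 0, 0], [0, -0.5, 0, 0, 0, 0], [0, -0.5, 0, 0, 0, 0], [0, -0.5, 0, 0, 0, 0], [0, -0.5, 0, 0, 0, 0], [0, -0.5, 0, 0, 0, 0], [0, -0.5, 0, 0, 0, 0], [0, 0, 0, 0, 0, 0]]
  ]
}}

```text
clock: 18.0
tcp_pos: [0.5793, 0.0851, 0.0835]
tool_rot: [-3.116, 0.386, -0.0]
contact_force: [1.1, 0.6, -1.6]
opening: 0.0236
grip_force: 30.0
```

Emit:
{"fn": "drive_tool", "kwargs": {
  "deltas": [
    [[0, 0.1, -0.5, 0, 0, 0], [0, 0.2, -0.8, 0, 0, 0], [0, 0.6, -0.9, 0, 0, 0], [0, 0.9, -0.5, 0, 0, 0], [0, 0.9, 0, 0, 0, 0], [0, 0.9, 0, 0, 0, 0], [0, 0.9, 0, 0, 0, 0], [0, 0.9, 0, 0, 0, 0]]
  ]
}}

```text
clock: 18.8
tcp_pos: [0.5384, -0.0775, 0.1657]
tool_rot: [3.116, -0.394, 0.002]
contact_force: [-0.3, 0.5, -2.5]
opening: 0.0235
grip_force: 30.0
```

Run:
```python
from h import *
go(54,-171,163,-14.2)
s=shot('scene'); cv2.imwrite('pics/s6.png',cv2.resize(s['color'][130:300,250:480],None,fx=3,fy=3))
```

```text
t 18.8 now [  54.4 -170.3  165.7] yaw -14.4 shift/30 (after turn) [-0.013  0.022  0.09 ] turn/180 [ 0.0002 -0.0004 -0.0011] F [-0.3  0.5 -2.5] open 0.0235
```

View pics/s6.png

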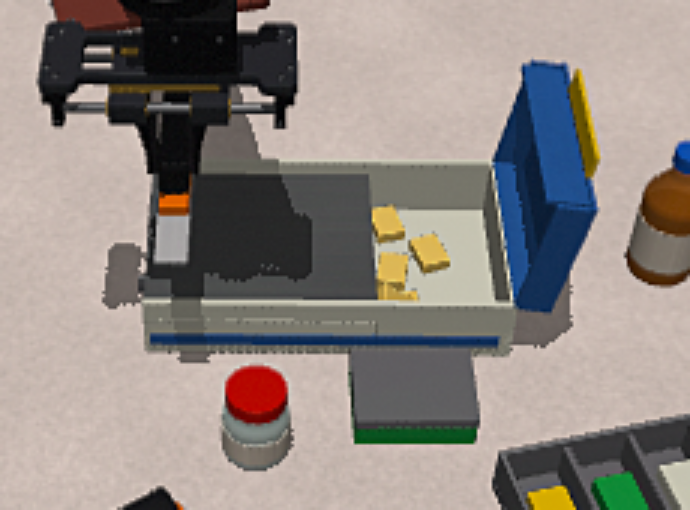

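All five chips lie in the bin, cover stays open. Return the scraper to the mat.

Emit:
{"fn": "drive_tool", "kwargs": {
  "deltas": [
    [[0, 0, 0, 0, 0, -0.03], [0, 0, 0, 0, 0, -0.045], [0, 0, 0, 0, 0, -0.045], [0, 0, 0, 0, 0, -0.021], [-0.2, 0.5, 0, 0, 0, 0], [-0.3, 0.8, 0, 0, 0, 0], [-0.33, 0.9, 0, 0, 0, 0], [-0.33, 0.9, 0, 0, 0, 0]]
  ]
}}

```text
clock: 19.65
tcp_pos: [0.5222, -0.175, 0.1656]
tool_rot: [3.126, 0.302, 0.001]
contact_force: [0.0, 0.3, -1.9]
opening: 0.0238
grip_force: 30.0
```

Emit:
{"fn": "drive_tool", "kwargs": {
  "deltas": [
    [[-0.33, 0.9, 0, 0, 0, 0], [-0.33, 0.9, 0, 0, 0, 0], [-0.33, 0.9, 0, 0, 0, 0], [-0.33, 0.9, 0.1, 0, 0, 0], [-0.33, 0.9, 0.4, 0, 0, 0], [-0.25, 0.63, 0.6, 0, 0, 0], [0, 0, 0.5, 0, 0, 0], [0, 0, 0, 0, 0, 0]]
  ]
}}

```text
clock: 20.45
tcp_pos: [0.4945, -0.3343, 0.1136]
tool_rot: [-3.124, -0.301, 0.005]
contact_force: [-0.4, 1.6, -2.1]
opening: 0.0239
grip_force: 30.0
```

Emit:
{"fn": "drive_tool", "kwargs": {
  "deltas": [
    [[0, 0, 0, 0, 0, 0], [0, 0, 0, 0, 0, 0]]
  ]
}}

```text
clock: 20.65
tcp_pos: [0.4973, -0.334, 0.1173]
tool_rot: [3.126, 0.306, 0.002]
contact_force: [0.9, -0.1, -2.1]
opening: 0.0234
grip_force: 30.0
```

Run:
```python
from h import *
w=np.array([.4954,-.3374]); q=stat(np.append(w,0)); go(q[0],q[1],34.7,11)
s=shot('wrist'); P=pts(s); hsv=cv2.cvtColor(s['color'],cv2.COLOR_BGR2HSV); H,S,V=[hsv[...,i].astype(int) for i in range(3)]
m=(H>100)&(H<130)&(S>120)&(P[...,2]<.02)&(abs(P[...,1]+.34)<.12)&(abs(P[...,0]-.46)<.2)
c,a=np.array([.463,-.3437]),np.radians(11)
d=(P[m][:,:2]-c)@np.array([[np.cos(a),-np.sin(a)],[np.sin(a),np.cos(a)]])*1000
print('mat local extents',np.round(np.percentile(d,[0.5,99.5],axis=0),1),np.round(np.median(P[m][:,2]),4))
```

```text
t 20.65 now [  77.5 -429.2  117.3] yaw 11.18 shift/30 (after turn) [-0.084  0.098  2.753] turn/180 [ 0.0001 -0.0003  0.001 ] F [ 0.9 -0.1 -2.1] open 0.0234
mat local extents [[-109.   -49.1]
 [ 128.7   49.4]] 0.0037
```

Emit:
{"fn": "drive_tool", "kwargs": {
  "deltas": [
    [[-0.08, 0.1, 0.5, 0, 0, 0.001], [0, 0, 0.7, 0, 0, 0], [0, 0, 0.6, 0, 0, 0], [0, 0, 0.4, 0, 0, 0], [0, 0, 0.25, 0, 0, 0], [0, 0, 0.1, 0, 0, 0], [0, 0, 0, 0, 0, 0], [0, 0, 0, 0, 0, 0]]
  ]
}}

```text
clock: 21.5
tcp_pos: [0.4952, -0.3387, 0.0406]
tool_rot: [3.127, 0.298, 0.001]
contact_force: [0.1, 0.4, -1.1]
opening: 0.0235
grip_force: 30.0
```

Run:
```python
from h import *
w=np.array([.4954,-.3374]); q=stat(np.append(w,0)); go(q[0],q[1],34.4,11)
```

```text
t 21.5 now [  76.5 -434.2   40.6] yaw 10.91 shift/30 (after turn) [ 0.016 -0.039  0.206] turn/180 [ 0.0003 -0.0003 -0.0005] F [ 0.1  0.4 -1.1] open 0.0235
```

Emit:
{"fn": "drive_tool", "kwargs": {
  "deltas": [
    [[0, 0, 0.1, 0, 0, 0], [0, 0, 0.05, 0, 0, 0], [0, 0, 0.03, 0, 0, 0], [0, 0, 0.02, 0, 0, 0], [0, 0, 0, 0, 0, 0], [0, 0, 0, 0, 0, 0], [0, 0, 0, 0, 0, 0]]
  ]
}}

```text
clock: 22.2
tcp_pos: [0.4947, -0.3385, 0.0341]
tool_rot: [3.127, 0.298, 0.0]
contact_force: [-0.5, -0.1, 1.9]
opening: 0.0236
grip_force: 30.0
```

Emit:
{"fn": "drive_tool", "kwargs": {
  "deltas": [
    [[0, 0, 0, 0, 0, 0], [0, 0, 0, 0, 0, 0], [0, 0, 0, 0, 0, 0], [0, 0, 0, 0, 0, 0], [0, 0, 0, 0, 0, 0], [0, 0, 0, 0, 0, 0], [0, 0, 0, 0, 0, 0], [0, 0, 0, 0, 0, 0]]
  ],
  "jaw": 0.6
}}

```text
clock: 23.0
tcp_pos: [0.4946, -0.3384, 0.0339]
tool_rot: [-3.127, -0.298, -0.0]
contact_force: [1.0, -0.7, -0.2]
opening: 0.0689
grip_force: 0.0
```

Emit:
{"fn": "drive_tool", "kwargs": {
  "deltas": [
    [[0, 0, -0.3, 0, 0, 0], [0, 0, -0.6, 0, 0, 0], [0, 0, -0.9, 0, 0, 0], [0, 0, -0.9, 0, 0, 0], [0, 0, -0.9, 0, 0, 0], [0, 0, -0.9, 0, 0, 0], [0, 0, -0.5, 0, 0, 0], [0, 0, 0, 0, 0, 0]]
  ]
}}

```text
clock: 23.8
tcp_pos: [0.4958, -0.339, 0.1865]
tool_rot: [3.125, 0.298, 0.005]
contact_force: [-0.2, -0.2, 0.3]
opening: 0.0698
grip_force: 0.0
```

Run:
```python
from h import *
s=shot('wrist'); P=pts(s); V=cv2.cvtColor(s['color'],cv2.COLOR_BGR2HSV)[...,2]
m=(V<70)&(P[...,2]>.055)&(P[...,2]<.08)&(abs(P[...,1]+.34)<.06)&(abs(P[...,0]-.46)<.1)
m=cv2.morphologyEx(m.astype(np.uint8),cv2.MORPH_OPEN,np.ones((3,3)))>0
q=P[m]; print(cv2.minAreaRect((q[:,:2]*1000).astype(np.float32)),np.median(q[:,2]))
t=shot('scene'); save(t,'end.png'); print(env.read_state()['clock'])
```

```text
((463.1523132324219, -344.26519775390625), (92.8416519165039, 23.423189163208008), 10.973475456237793) 0.06738037238496142
23.9
```

View pics/end.png

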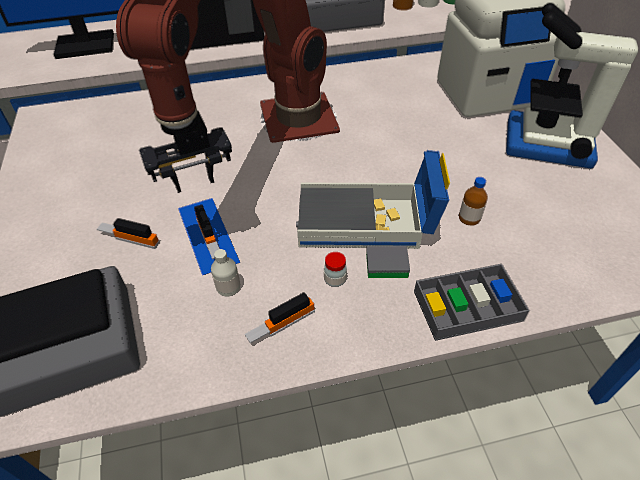

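Scraper (207,225) is upright on the mat's middle (fit 463,-344 mm, top at 67 mm). The cover at (432,190) is open, the chips are in the bin near (388,215), and the bystanders are unmoved.

```bash
python3 -c "
from rig import env
print(env.sign_off())"
```

```text
the job is handed in; nothing more can be done
None
```

The job is handed in at about 24 s of the 69 s allowed: cover levered past upright and still open, all five chips in the bin, scraper upright on the middle of its mat, and the bottles, jar and slide box left where they were.

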